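Clear the winder's catch tray and key in the next run

TASK

Clear the finished spool out of the winder's catch tray: set it down gently, upright on the floor of the blue tote, without shoving or tipping the two finished spools already there. Only then key in the next run on the console, one key at a time, pressing each fully in and letting it come all the way up before the next: the square key, then the long narrow bar key, then the large round key. Never press the small round jog key, and leave the other things on the table where they are.

Things in the scene. Friction and masses are not known exactly. Their poses are not given: they have to be found in the camera images.
- spool: the finished spool in the catch tray: black flanges 54 mm in diameter and 6 mm thick at both ends, wound full of pale tape (48 mm across) between them, 44 mm tall overall, about 0.14 kg. It stands on one flange. Origin: centre of its underside; z is its axis, upwards.
- winder: the cream winding machine at the left with its aluminium catch tray. Origin: on the table under the tray's centre. Tray 160 x 160 mm, 30 mm high, walls and floor 4 mm. Along +y from the tray's edge a 100 mm wide chute rises from 30 to 120 mm height at the housing, whose face is 270 mm from the origin; housing 320 x 300 mm, 285 mm high, reels stacked on it up to 0.36 m.
- tote: the blue open tote that collects finished spools: 280 mm along its x, 200 mm along its y, 70 mm high, walls and floor 5 mm, fixed. Origin: centre of its underside on the table. Two finished spools stand in its +x half; its -x half is free.
- done_a: a finished spool already in the tote, same as the one in the tray. Origin: centre of its underside.
- done_b: the second finished spool already in the tote. Origin: centre of its underside.
- console: the grey control console of the winder, a fixed block 100 mm along its x, 214 mm along its y, 50 mm high. Origin: centre of its underside on the table. Four keys of the same white plastic stand in a row along its y, 50 mm apart, in any order, told apart by their shape.
- square_key_top (a point): centre of the top face of the square key: a square cap 28 x 28 mm, white plastic; 66 mm above the table when up. Axes as the console's. It zeroes the length counter. It sits on a black 46 x 44 mm base plate, in any of the four places on the console.
- square_key (a joint): how far the square key is pressed in, m: 0 is up, 0.006 is fully in. The spring takes about 1.5 N to start and 5 N fully in, and lifts the key again when let go.
- bar_key_top (a point): centre of the top face of the bar key: a long narrow cap, 38 mm along the console's x and 12 mm wide, white plastic; 66 mm above the table when up. Axes as the console's. It closes the clamp. It sits on a black 46 x 44 mm base plate, in any of the four places on the console.
- bar_key (a joint): how far the bar key is pressed in, m: 0 is up, 0.006 is fully in. The spring takes about 1.5 N to start and 5 N fully in, and lifts the key again when let go.
- round_key_top (a point): centre of the top face of the round key: the large round cap, 32 mm in diameter, white plastic; 66 mm above the table when up. Axes as the console's. It starts the winder. It sits on a black 46 x 44 mm base plate, in any of the four places on the console.
- round_key (a joint): how far the round key is pressed in, m: 0 is up, 0.006 is fully in. The spring takes about 1.5 N to start and 5 N fully in, and lifts the key again when let go.
- dot_key_top (a point): centre of the top face of the dot key: the small round cap, 14 mm in diameter, white plastic; 66 mm above the table when up. Axes as the console's. It is the jog key, which must not be pressed. It sits on a black 46 x 44 mm base plate, in any of the four places on the console.
- dot_key (a joint): how far the dot key is pressed in, m: 0 is up, 0.006 is fully in. The spring takes about 1.5 N to start and 5 N fully in, and lifts the key again when let go.
- empty_a: an empty black spool with a thin core, 54 mm in diameter and 44 mm tall, beyond the console. Origin: centre of its underside. A bystander.
- empty_b: a second such empty spool. Origin: centre of its underside. A bystander.
- tape_roll: a cardboard tape roll lying flat beyond the tray, 84 mm outside, 60 mm inside, 24 mm high. Origin: centre of its underside. A bystander.
- screwdriver: a screwdriver lying beyond the console. A bystander.
- tweezers: steel tweezers, 145 mm long, 6 mm high, lying beyond the tote. A bystander.

How it is judged:
On the way, in this order (a step that is already met when the one before it is completed fails the run):
1. the finished spool stands upright on the tote's floor, let go and at rest (x of spool in the frame of tote between -0.125 and 0.125 m and y of spool in the frame of tote between -0.085 and 0.085 m and ((angle between spool's own z axis and vertical below 0.15 rad and z of spool in the frame of tote below 0.012 m) or (angle between spool's own z axis and vertical above 2.99 rad and z of spool in the frame of tote below 0.056 m)) and linear speed of spool below 0.02 m/s and contact force between the fingers and spool below 0.2 N), for 0.2 s.
2. the square key is pressed fully in (over 4.5 mm) with the other keys up (value of joint square_key above 0.0045 m and value of joint each of bar_key, round_key, dot_key below 0.0015 m), for 0.05 s.
3. the square key has come back up (value of joint each of square_key, bar_key, round_key, dot_key below 0.0015 m), for 0.05 s.
4. the bar key is pressed fully in (over 4.5 mm) with the other keys up (value of joint bar_key above 0.0045 m and value of joint each of square_key, round_key, dot_key below 0.0015 m), for 0.05 s.
5. the bar key has come back up (all of step 3), for 0.05 s.
6. the round key is pressed fully in (over 4.5 mm) with the other keys up (value of joint round_key above 0.0045 m and value of joint each of square_key, bar_key, dot_key below 0.0015 m), for 0.05 s.
At the end, for the whole second after the job is handed in: The finished spool stands upright (within 0.15 rad, either flange down) on the tote's floor, its centre at least 15 mm inside the walls' outer faces, at rest and let go; all four keys are up (within 1.5 mm) (all of step 1 and all of step 5); the robot touches nothing.
It fails at once if the small round jog key is pressed (over 2.5 mm), or two keys are pressed at once (both over 2 mm) (value of joint dot_key above 0.0025 m or value of joint each of square_key, bar_key above 0.002 m or value of joint each of square_key, round_key above 0.002 m or value of joint each of bar_key, round_key above 0.002 m).
It fails at once if a key is pressed (over 2.5 mm) while the finished spool is not standing in the tote (value of joint any of square_key, bar_key, round_key above 0.0025 m and not (x of spool in the frame of tote between -0.125 and 0.125 m and y of spool in the frame of tote between -0.085 and 0.085 m and ((angle between spool's own z axis and vertical below 0.15 rad and z of spool in the frame of tote below 0.012 m) or (angle between spool's own z axis and vertical above 2.99 rad and z of spool in the frame of tote below 0.056 m)))).
It fails at once if the spool is dropped: it moves faster than 0.65 m/s within the tote's walls, its underside below the rim (x of spool in the frame of tote between -0.125 and 0.125 m and y of spool in the frame of tote between -0.085 and 0.085 m and z of spool in the frame of tote below 0.06 m and linear speed of spool above 0.65 m/s).
It fails at once if a finished spool already in the tote is tipped (over 0.4 rad) or shifted more than 20 mm (angle between any of done_a, done_b's own z axis and vertical above 0.4 rad or distance of any of done_a, done_b from where it was at the start of the episode above 0.02 m).
It fails at once if an empty spool, the tape roll, the screwdriver or the tweezers is moved more than 30 mm (distance of any of empty_a, empty_b, tape_roll, screwdriver, tweezers from where it was at the start of the episode above 0.03 m).
It also fails if it takes over 58 s, if anything falls off the work surface, if the arm or the gripper's body presses on something with over 40 N, if the wrist force passes 120 N, or if a joint passes its speed limit or range.

ROBOT

A 6-joint arm with a two-finger parallel gripper is mounted at the origin on the work surface. World frame = base frame: x ahead of the robot, y to its left, z up, the work surface at z = 0. Lengths are in m, angles in rad, forces in N, time in s.
With the tool pointing down it reaches from about 0.35 to 0.875 m from the base axis. Payload 4.2 kg.
Tool frame: the origin (TCP) lies between the finger pads; the fingertips stand 14 mm ahead of it and the grasp point (between the pads) lies 5 mm behind it; z points along the fingers, y is the line along which they close (so a half turn about z gives the same grasp; the last joint's range is limited). The gripper opens to 85 mm and grips with 20 to 120 N. Pads are 22 mm wide; open, the fingers measure 114 mm over their backs; the gripper's body (76 mm by 85 mm) begins 54 mm behind the grasp point. The pads swing forward as they close: fully open they stand 13 mm farther back than shut.
Start: joints at [-1.057, 0.385, 0.008, 0, -1.194, -0.259], TCP at [0.158, -0.605, 0.245] pointing down, gripper open.
Joint ranges: [-3.14, 3.14], [-1.21, 2.06], [-1.07, 1.41], [-3.16, 2.05], [-2.99, -0.16], [-3.1, 3.1]. Speed limits (rad/s): [2.79, 2.79, 3.14, 3.14, 3.14, 3.14].

INTERFACE

Orientations are given as a 3x3 rotation matrix whose columns are the frame's x, y, z axes.
In Python, from rig import ctrl gives the robot as it stands.
- The arm moves only by the tool move_arm, never from a script. Its argument "commands" is a list that holds one entry, the list of rows, each a list of 7 numbers: the shift along the tool's x, y, z in m, then the turn, a rotation vector about the tool's x, y, z in degrees, then the closure, from -1 (fully open) to 1 (shut). A call has 1 to 12 rows; each row is the pose to reach, as a shift and turn from the pose commanded when the call began, along the tool's axes at that moment; what a row does not reach only later rows make up. A row lasts 1/12 s, in which the tool goes at most 41.7 mm and 7.16 degrees, less where a joint would pass 70% of its speed; a pose out of reach is approached as far as the arm can. A call with a gripper value outside its range is refused whole. The fingers move at their own pace and stop on an object; the grip force is fixed at half the most. Time passes only in rows, so rows that repeat a pose let the fingers close. It gives the time, the measured TCP pose, the force, the opening and the grip force at its end, in the units of the state.
- ctrl.sense(): the state, without advancing time (a new reading comes with each control period).
- ctrl.snapshot(name): name is "scene" or "side" or "wrist"; returns a dict with "pixels" (384x512x3 uint8, red, green, blue), "range_z" (384x512 float32, m along the optical axis (not along the pixel's ray), 0 where there is no reading), "fx", "fy", "cx", "cy" (pixels), "T" (4x4, takes a point from camera to world coordinates). Camera axes: x right, y down, z forward; pixel columns grow to the right and rows downward; lengths in m; the calibration is good to about 2 mm. A picture is of the moment at which its call begins.
- ctrl.job_done(): hands the job in; it is judged then, once.
Trained networks look in the newest picture that a camera, given by its name, has taken for a name from the list of things; names that differ only in an ending like _2 or _b are one class to them, and where a whole thing is asked for, a point or a joint stands for the part that bears it (a point fixed in the world has none). Each returns a list of dicts, best first, with "p" (0 to 1); they miss things now and then, are a little off and sometimes report something else, mostly with a low value. They report only what shows in the picture. A call takes as long as a camera call.
- ctrl.regions_of(camera, label): "mask" (384x512 bool, what is visible of it).
- ctrl.tip_of(camera, label): "position" ([x, y, z] in m, in world coordinates, good to about 4 mm: a listed point, or the origin of a listed thing).
The state is a dict: "time": time; "joint_pos": joint angles; "joint_velocities": joint speeds; "joint_torque": joint torques, N m; "tcp_pos": TCP position; "orientation": TCP orientation; "wrist_force": force on the tool from outside, world axes, zero at the start; "ft_torque": the same for the moment, N m; "opening": opening from 0.0 (shut) to 1.0 (fully open); "gripper_force": force on a finger pad.
Only numpy, scipy, OpenCV 4.12 (cv2) and the standard library are available. Lean on these libraries where they do the work, as an engineer would, in place of code of your own. Each camera call takes 0.05 s, during which the arm holds its last target. There are 200 camera calls.

## Working session

There is one attempt and no reset: what is moved stays moved. The work goes in short steps, Python scripts to look and compute and a tool call to move; the robot and the scene stay as the last step left them, time stands still between calls to the robot, and variables do not carry over. Pictures are saved under pics/ and viewed, at most 10 in all, crops included, and the job is handed in when it is done.

Besides the shell and the picture viewer there is one more tool, called after "Emit:" in YAML: its name, and indented under it one key for each argument. move_arm: Moves the arm, as the interface text tells. Its arguments: {"type":"object","properties":{"commands":{"type":"array"}},"required":["commands"]}

```bash
mkdir -p pics
cat > h.py <<'E'
from rig import ctrl
import numpy as np, cv2
def snap(n,f=None):
    s=ctrl.snapshot(n)
    if f: cv2.imwrite('pics/'+f,s['pixels'][:,:,::-1])
    return s
def cloud(s):
    v,u=np.mgrid[0:384,0:512]; z=s['range_z']
    p=np.stack([(u-s['cx'])/s['fx']*z,(v-s['cy'])/s['fy']*z,z],-1)
    return p@s['T'][:3,:3].T+s['T'][:3,3]
E
python3 - <<'E'
from h import *
np.set_printoptions(precision=4,suppress=True)
a=ctrl.sense();print(a['time'],a['tcp_pos'],a['orientation'],a['wrist_force'],a['opening'])
for c in ['scene','side']:
    s=snap(c,c+'1.png');print(c,s['T'][:3,3])
    for l in ['spool','done_a','winder','tote','console','square_key_top','bar_key_top','round_key_top','dot_key_top']:
        print(l,[(round(d['p'],2),np.round(d['position'],3).tolist()) for d in ctrl.tip_of(c,l)[:4]])
E
```

```text
0.0 [ 0.1574 -0.6043  0.2442] [[-0.9678 -0.2518 -0.0006]
 [-0.2518  0.9678  0.0021]
 [ 0.0001  0.0022 -1.    ]] [ 0.5925  0.5662 -0.7021] 1.000375710544801
scene [1.204  0.0362 1.0484]
spool [(0.91, [0.464, 0.3, 0.006])]
done_a [(0.91, [0.55, -0.268, 0.006]), (0.8, [0.566, -0.372, 0.008]), (0.43, [0.469, 0.302, 0.006]), (0.32, [0.735, 0.32, 0.002])]
winder [(0.79, [0.496, 0.287, 0.002])]
tote [(0.56, [0.472, -0.326, 0.001])]
console [(0.68, [0.513, -0.006, -0.0])]
square_key_top [(0.41, [0.505, 0.018, 0.068])]
bar_key_top [(0.53, [0.498, 0.065, 0.068])]
round_key_top [(0.58, [0.509, -0.027, 0.063])]
dot_key_top [(0.53, [0.518, -0.083, 0.067])]
side [0.3275 0.8553 0.6118]
spool [(0.71, [0.468, 0.297, 0.003]), (0.24, [0.508, -0.004, -0.002])]
done_a [(0.52, [0.567, -0.375, 0.006]), (0.44, [0.549, -0.268, 0.006])]
winder [(0.84, [0.491, 0.29, -0.002])]
tote [(0.97, [0.475, -0.324, 0.002])]
console [(0.89, [0.511, -0.007, -0.0])]
square_key_top [(0.58, [0.502, 0.014, 0.062])]
bar_key_top [(0.52, [0.496, 0.063, 0.066])]
round_key_top []
dot_key_top [(0.49, [0.519, -0.081, 0.065])]
```

View pics/scene1.png

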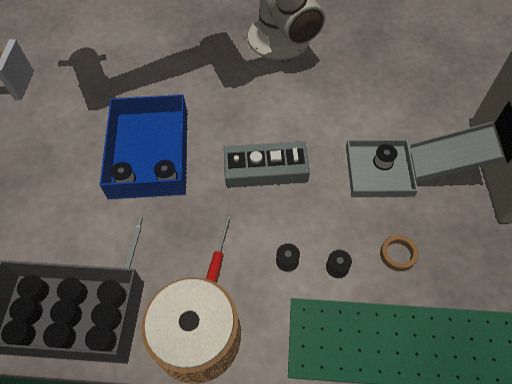

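Run:
```python
from h import *
np.set_printoptions(precision=4,suppress=True)
s=snap('scene');P=cloud(s)
for l in ['spool','done_a','tote','console','square_key_top','bar_key_top','round_key_top','dot_key_top','winder']:
    for d in ctrl.regions_of('scene',l)[:3]:
        m=d['mask']&(s['range_z']>0);q=P[m]
        if len(q)<5: continue
        zt=np.percentile(q[:,2],97);t=q[abs(q[:,2]-zt)<.006]
        (c,r)=cv2.minEnclosingCircle(t[:,:2].astype(np.float32))
        v,u=np.nonzero(m)
        print(l,round(d['p'],2),'px',u.mean().round(),v.mean().round(),'n',len(q),'top',zt.round(4),'circ',np.round(c,4),round(r,4),'rect',cv2.minAreaRect(t[:,:2].astype(np.float32)))
```

```text
spool 0.8 px 385.0 156.0 n 458 top 0.0512 circ [0.468  0.3004] 0.0287 rect ((0.4680332541465759, 0.3004443049430847), (0.050730329006910324, 0.05234665051102638), 73.78451538085938)
spool 0.73 px 399.0 252.0 n 701 top 0.027 circ [0.7309 0.3199] 0.0425 rect ((0.7314468622207642, 0.3188774287700653), (0.08066357672214508, 0.08335374295711517), 88.45574951171875)
done_a 0.86 px 122.0 172.0 n 400 top 0.0524 circ [ 0.565  -0.3705] 0.028 rect ((0.5660368800163269, -0.37064728140830994), (0.052783265709877014, 0.05124086141586304), 12.43524169921875)
done_a 0.7 px 165.0 170.0 n 351 top 0.0516 circ [ 0.5516 -0.2625] 0.0277 rect ((0.5526082515716553, -0.2615607976913452), (0.0520407035946846, 0.04830564931035042), 8.838184356689453)
tote 0.64 px 145.0 144.0 n 7597 top 0.07 circ [ 0.4723 -0.3259] 0.1707 rect ((0.4712567925453186, -0.32662251591682434), (0.28682780265808105, 0.20085351169109344), 7.90297794342041)
tote 0.5 px 445.0 153.0 n 9913 top 0.205 circ [0.3783 0.5514] 0.0609 rect ((0.3782779574394226, 0.5516157150268555), (0.12152430415153503, 0.005983363371342421), 2.850778341293335)
co
[... 419 characters left out ...]
p 0.07 circ [0.4988 0.0659] 0.0173 rect ((0.4987545311450958, 0.06587395817041397), (0.03405669704079628, 0.010191270150244236), 1.9831366539001465)
winder 0.56 px 445.0 153.0 n 9979 top 0.2048 circ [0.3803 0.5507] 0.0589 rect ((0.380254864692688, 0.5517141222953796), (0.11756546050310135, 0.005983363371342421), 2.850778341293335)
winder 0.31 px 145.0 145.0 n 7314 top 0.0698 circ [ 0.4727 -0.326 ] 0.1702 rect ((0.47116219997406006, -0.326449453830719), (0.28697824478149414, 0.20059043169021606), 7.801967144012451)
winder 0.3 px 275.0 155.0 n 121 top 0.0687 circ [0.5053 0.0164] 0.0176 rect ((0.5055308938026428, 0.0166588444262743), (0.029911525547504425, 0.02755795605480671), 5.8065185546875)
```

The picture shows the spool in the tray at (385,156), the tote at about (145,145) with the done spools at (122,172) and (165,170), and the console keys running dot (236,159), round (256,158), square (276,157), bar (295,156). This agrees with the networks.

```bash
cat >> h.py <<'E'
def to(p,yaw=None):
    """shift in tool axes (mm) from the measured pose to world p; yaw: wanted angle of tool y from world y, deg"""
    a=ctrl.sense();R=np.array(a['orientation'])
    d=R.T@(np.array(p)-a['tcp_pos'])
    print('t',round(a['time'],2),'tcp',np.round(a['tcp_pos'],4),'open',round(a['opening'],3),'F',np.round(a['wrist_force'],2),'grip',round(a['gripper_force'],2),'-> shift mm',np.round(d*1000,1))
    if yaw is not None:
        cur=np.degrees(np.arctan2(-R[0,1],R[1,1]));print('cur yaw',cur.round(2),'turn about tool z',(cur-yaw).round(2))
    return d
E
python3 - <<'E'
from h import *
s=snap('scene');P=cloud(s)
m=(s['range_z']>0)&(abs(P[...,0]-.494)<.11)&(abs(P[...,1]-.288)<.1)&(P[...,2]>.026)&(P[...,2]<.036)
q=P[m];q=q[np.hypot(q[:,0]-.468,q[:,1]-.300)>.04]
r=cv2.minAreaRect(q[:,:2].astype(np.float32));print(r,len(q));print(cv2.boxPoints(r))
to([.40,-.20,.245]);to([.467,.300,.245]); to([.467,.3,.15],8)
E
```

```text
((0.4922012686729431, 0.2964407801628113), (0.16522477567195892, 0.17692534625530243), 3.660033702850342) 584
[[0.40411025 0.37944934]
 [0.4154045  0.20288488]
 [0.5802923  0.21343222]
 [0.56899804 0.38999668]]
t 1.55 tcp [ 0.1575 -0.6048  0.2453] open 1.001 F [0.08 0.05 0.81] grip 0.0 -> shift mm [-3.366e+02  3.306e+02  3.000e-01]
t 1.55 tcp [ 0.1575 -0.6048  0.2453] open 1.001 F [0.08 0.05 0.81] grip 0.0 -> shift mm [-5.275e+02  7.976e+02  3.000e-01]
t 1.55 tcp [ 0.1575 -0.6048  0.2453] open 1.001 F [0.08 0.05 0.81] grip 0.0 -> shift mm [-527.5  797.6   95.3]
cur yaw 14.6 turn about tool z 6.6
```

Emit:
move_arm:
  commands:
    - [[-0.029, 0.029, 0, 0, 0, 1, -0.7], [-0.057, 0.057, 0, 0, 0, 2, -0.7], [-0.086, 0.086, 0, 0, 0, 3, -0.7], [-0.114, 0.114, 0, 0, 0, 4, -0.7], [-0.143, 0.143, 0, 0, 0, 5, -0.7], [-0.171, 0.171, 0, 0, 0, 6, -0.7], [-0.2, 0.2, 0, 0, 0, 7, -0.7], [-0.228, 0.228, 0, 0, 0, 7, -0.7], [-0.257, 0.255, 0, 0, 0, 7, -0.7], [-0.285, 0.282, 0, 0, 0, 7, -0.7], [-0.313, 0.31, 0, 0, 0, 7, -0.7], [-0.337, 0.331, 0, 0, 0, 7, -0.7]]

```text
time: 2.55
tcp_pos: [0.401, -0.1973, 0.2458]
orientation: [[-0.991, -0.134, 0.001], [-0.134, 0.991, -0.0], [-0.001, -0.0, -1.0]]
wrist_force: [0.9, -0.1, -0.3]
opening: 0.85
gripper_force: 0.0
```

```bash
python3 -c "
from h import *
to([.467,.300,.16],7.6)"
```

```text
t 2.55 tcp [ 0.401  -0.1973  0.2458] open 0.85 F [ 0.91 -0.06 -0.29] grip 0.0 -> shift mm [-131.8  484.    85.9]
cur yaw 7.68 turn about tool z 0.08
```

Emit:
move_arm:
  commands:
    - [[-0.011, 0.039, 0, 0, 0, 0, -0.7], [-0.022, 0.079, 0, 0, 0, 0, -0.7], [-0.033, 0.118, 0, 0, 0, 0, -0.7], [-0.043, 0.158, 0, 0, 0, 0, -0.7], [-0.054, 0.197, 0, 0, 0, 0, -0.7], [-0.064, 0.236, 0, 0, 0, 0, -0.7], [-0.075, 0.275, 0, 0, 0, 0, -0.7], [-0.086, 0.315, 0, 0, 0, 0, -0.7], [-0.097, 0.354, 0, 0, 0, 0, -0.7], [-0.107, 0.393, 0, 0, 0, 0, -0.7], [-0.118, 0.433, 0, 0, 0, 0, -0.7], [-0.125, 0.46, 0, 0, 0, 0, -0.7]]

```text
time: 3.55
tcp_pos: [0.4635, 0.2764, 0.2454]
orientation: [[-0.991, -0.134, 0.001], [-0.134, 0.991, 0.001], [-0.001, 0.001, -1.0]]
wrist_force: [0.7, -1.3, 0.2]
opening: 0.85
gripper_force: 0.0
```

Emit:
move_arm:
  commands:
    - [[-0.007, 0.024, 0.02, 0, 0, 0, -0.7], [-0.007, 0.024, 0.05, 0, 0, 0, -0.7], [-0.007, 0.024, 0.07, 0, 0, 0, -0.7], [-0.007, 0.024, 0.07, 0, 0, 0, -0.7], [-0.007, 0.024, 0.07, 0, 0, 0, -0.7]]

```text
time: 3.97
tcp_pos: [0.467, 0.2974, 0.1748]
orientation: [[-0.991, -0.133, -0.001], [-0.133, 0.991, -0.002], [0.001, -0.002, -1.0]]
wrist_force: [0.3, 1.0, 0.6]
opening: 0.852
gripper_force: 0.0
```

Run:
```python
from h import *
s=snap('wrist','w1.png');P=cloud(s)
print(np.round(s['T'],3))
for d in ctrl.tip_of('wrist','spool')[:3]: print(d)
for d in ctrl.regions_of('wrist','spool')[:2]:
    m=d['mask']&(s['range_z']>0);q=P[m];t=q[(q[:,2]>.043)&(q[:,2]<.058)]
    v,u=np.nonzero(m);print(d['p'],u.mean(),v.mean(),len(t),np.median(t[:,2]),cv2.minEnclosingCircle(t[:,:2].astype(np.float32)))
to([.467,.3,.027],7.6)
```

```text
[[-0.133  0.946  0.295  0.391]
 [ 0.991  0.128  0.038  0.288]
 [-0.002  0.297 -0.955  0.303]
 [ 0.     0.     0.     1.   ]]
{'position': [0.4671, 0.2974, 0.0027], 'p': 0.55}
0.9 256.0165101053231 186.177341303729 3124 0.047678358651062014 ((0.46549567580223083, 0.30055996775627136), 0.02707398682832718)
t 4.12 tcp [0.4681 0.2982 0.1774] open 0.849 F [ 0.09 -0.28 -0.22] grip 0.0 -> shift mm [  1.3   1.6 150.4]
cur yaw 7.6 turn about tool z -0.0
```

View pics/w1.png

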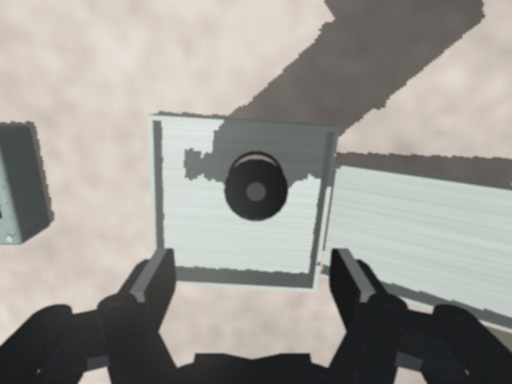

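The wrist view shows the spool top at (256,190), midway between the fingers, with the tray walls at columns 155 and 330, clear of the finger line.

Emit:
move_arm:
  commands:
    - [[0.002, 0.002, 0.03, 0, 0, 0, -0.7], [0.002, 0.002, 0.06, 0, 0, 0, -0.7], [0.002, 0.002, 0.09, 0, 0, 0, -0.7], [0.002, 0.002, 0.115, 0, 0, 0, -0.7], [0.002, 0.002, 0.13, 0, 0, 0, -0.7], [0.002, 0.002, 0.142, 0, 0, 0, -0.7], [0.002, 0.002, 0.15, 0, 0, 0, -0.7], [0.002, 0.002, 0.15, 0, 0, 0, -0.7]]

```text
time: 4.78
tcp_pos: [0.4649, 0.2992, 0.025]
orientation: [[-0.991, -0.132, -0.0], [-0.132, 0.991, -0.0], [0.0, -0.0, -1.0]]
wrist_force: [-0.2, -0.3, 0.1]
opening: 0.849
gripper_force: 0.0
```

Emit:
move_arm:
  commands:
    - [[0, 0, 0, 0, 0, 0, -0.4], [0, 0, 0, 0, 0, 0, -0.2], [0, 0, 0, 0, 0, 0, 0], [0, 0, 0, 0, 0, 0, 0.3], [0, 0, 0, 0, 0, 0, 0.6], [0, 0, 0, 0, 0, 0, 1], [0, 0, 0, 0, 0, 0, 1], [0, 0, 0, 0, 0, 0, 1]]

```text
time: 5.45
tcp_pos: [0.4657, 0.3002, 0.0271]
orientation: [[-0.991, -0.133, 0.002], [-0.133, 0.991, 0.002], [-0.003, 0.002, -1.0]]
wrist_force: [-0.7, -0.5, 6.7]
opening: 0.609
gripper_force: 61.6
```

Emit:
move_arm:
  commands:
    - [[0, 0, -0.005, 0, 0, 0, 1], [0, 0, -0.015, 0, 0, 0, 1], [0, 0, -0.03, 0, 0, 0, 1], [0, 0, -0.055, 0, 0, 0, 1], [0, 0, -0.085, 0, 0, 0, 1], [0, 0, -0.115, 0, 0, 0, 1], [0, 0, -0.14, 0, 0, 0, 1], [0, 0, -0.15, 0, 0, 0, 1], [0, 0, -0.15, 0, 0, 0, 1]]

```text
time: 6.2
tcp_pos: [0.4658, 0.3004, 0.1784]
orientation: [[-0.991, -0.132, 0.004], [-0.132, 0.991, 0.005], [-0.005, 0.004, -1.0]]
wrist_force: [-0.1, 0.3, -1.8]
opening: 0.604
gripper_force: 62.8
```

Run:
```python
from h import *
s=snap('wrist','w2.png');P=cloud(s)
for d in ctrl.regions_of('wrist','spool')[:2]:
    m=d['mask']&(s['range_z']>0);q=P[m];z=np.percentile(q[:,2],95);v,u=np.nonzero(m);print(d['p'],u.mean(),v.mean(),len(q),q[:,:].mean(0),z)
s=snap('side')
for d in ctrl.tip_of('side','spool')[:2]: print(d)
to([.43,-.2,.175],7.6); to([.412,-.334,.175],7.6)
```

```text
0.73 252.39165073295092 281.17820267686426 15690 [0.46012366 0.29992506 0.19304551] 0.1997544160713149
{'position': [0.4655, 0.2974, 0.1487], 'p': 0.62}
t 6.4 tcp [0.4638 0.2984 0.1731] open 0.607 F [-0.62 -0.4  -3.  ] grip 62.84 -> shift mm [ 9.920e+01 -4.897e+02 -3.000e-01]
cur yaw 7.57 turn about tool z -0.03
t 6.4 tcp [0.4638 0.2984 0.1731] open 0.607 F [-0.62 -0.4  -3.  ] grip 62.84 -> shift mm [ 1.347e+02 -6.201e+02  1.000e-01]
cur yaw 7.57 turn about tool z -0.03
```

View pics/w2.png

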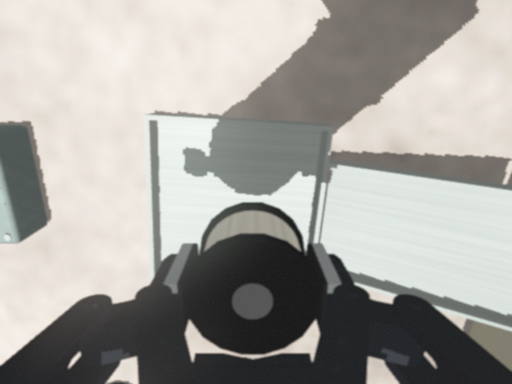

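The wrist view shows the spool held upright between the pads, centred at (252,290).

Emit:
move_arm:
  commands:
    - [[0.002, -0.01, -0.005, 0, 0, 0, 1], [0.007, -0.03, -0.01, 0, 0, 0, 1], [0.013, -0.06, -0.01, 0, 0, 0, 1], [0.02, -0.095, -0.01, 0, 0, 0, 1], [0.028, -0.13, -0.01, 0, 0, 0, 1], [0.036, -0.167, -0.01, 0, 0, 0, 1], [0.044, -0.204, -0.01, 0, 0, 0, 1], [0.052, -0.241, -0.01, 0, 0, 0, 1], [0.06, -0.278, -0.01, 0, 0, 0, 1], [0.068, -0.315, -0.01, 0, 0, 0, 1], [0.076, -0.352, -0.01, 0, 0, 0, 1], [0.084, -0.389, -0.01, 0, 0, 0, 1]]

```text
time: 7.4
tcp_pos: [0.4315, -0.0994, 0.1847]
orientation: [[-0.991, -0.132, -0.002], [-0.132, 0.991, -0.0], [0.002, 0.0, -1.0]]
wrist_force: [1.2, 0.3, -2.3]
opening: 0.601
gripper_force: 62.9
```

Emit:
move_arm:
  commands:
    - [[0.008, -0.037, 0, 0, 0, 0, 1], [0.016, -0.074, 0, 0, 0, 0, 1], [0.024, -0.111, 0, 0, 0, 0, 1], [0.031, -0.145, 0, 0, 0, 0, 1], [0.038, -0.177, 0, 0, 0, 0, 1], [0.043, -0.203, 0, 0, 0, 0, 1], [0.047, -0.22, 0, 0, 0, 0, 1], [0.05, -0.231, 0, 0, 0, 0, 1], [0.05, -0.231, 0, 0, 0, 0, 1], [0.05, -0.231, 0, 0, 0, 0, 1]]

```text
time: 8.23
tcp_pos: [0.4131, -0.3328, 0.1845]
orientation: [[-0.991, -0.131, -0.002], [-0.131, 0.991, 0.001], [0.002, 0.001, -1.0]]
wrist_force: [0.9, 0.5, -1.6]
opening: 0.607
gripper_force: 62.9
```

Run:
```python
from h import *
s=snap('scene','s2.png')
for l in ['spool','tote','done_a']:
  for d in ctrl.tip_of('scene',l)[:3]: print(l,np.round(d['position'],3),round(d['p'],2))
to([.412,-.334,.0275],7.6)
```

```text
spool [ 0.417 -0.332  0.162] 0.94
done_a [ 0.568 -0.372  0.005] 0.94
done_a [ 0.55  -0.268  0.005] 0.71
t 8.43 tcp [ 0.4141 -0.3319  0.1854] open 0.605 F [ 0.11  0.59 -1.96] grip 62.94 -> shift mm [  2.3  -1.8 157.9]
cur yaw 7.68 turn about tool z 0.08
```

Emit:
move_arm:
  commands:
    - [[0, 0, 0.025, 0, 0, 0, 1], [0, 0, 0.055, 0, 0, 0, 1], [0, 0, 0.085, 0, 0, 0, 1], [0, 0, 0.11, 0, 0, 0, 1], [0, 0, 0.128, 0, 0, 0, 1], [0, 0, 0.14, 0, 0, 0, 1], [0, 0, 0.147, 0, 0, 0, 1], [0, 0, 0.151, 0, 0, 0, 1], [0, 0, 0.152, 0, 0, 0, 1], [0, 0, 0.152, 0, 0, 0, 1]]

```text
time: 9.27
tcp_pos: [0.4146, -0.3329, 0.0339]
orientation: [[-0.991, -0.133, 0.001], [-0.133, 0.991, -0.001], [-0.001, -0.001, -1.0]]
wrist_force: [-0.3, 0.3, -1.2]
opening: 0.606
gripper_force: 63.0
```

Emit:
move_arm:
  commands:
    - [[0, 0, 0.001, 0, 0, 0, 1], [0, 0, 0.002, 0, 0, 0, 1], [0, 0, 0.003, 0, 0, 0, 1], [0, 0, 0.003, 0, 0, 0, 1]]

```text
time: 9.6
tcp_pos: [0.414, -0.3329, 0.0305]
orientation: [[-0.991, -0.132, 0.0], [-0.132, 0.991, -0.0], [-0.0, -0.0, -1.0]]
wrist_force: [0.2, -0.7, -1.8]
opening: 0.604
gripper_force: 63.0
```

Emit:
move_arm:
  commands:
    - [[0, 0, 0.001, 0, 0, 0, 1], [0, 0, 0.001, 0, 0, 0, 1], [0, 0, 0.002, 0, 0, 0, 1], [0, 0, 0.002, 0, 0, 0, 1]]

```text
time: 9.93
tcp_pos: [0.414, -0.333, 0.0283]
orientation: [[-0.991, -0.132, 0.0], [-0.132, 0.991, -0.0], [-0.0, -0.0, -1.0]]
wrist_force: [-0.1, 0.2, -1.9]
opening: 0.602
gripper_force: 63.0
```

Emit:
move_arm:
  commands:
    - [[0, 0, 0.001, 0, 0, 0, 1], [0, 0, 0.001, 0, 0, 0, 1], [0, 0, 0.001, 0, 0, 0, 1]]

```text
time: 10.18
tcp_pos: [0.414, -0.333, 0.0282]
orientation: [[-0.991, -0.132, 0.0], [-0.132, 0.991, -0.0], [-0.0, -0.0, -1.0]]
wrist_force: [-1.2, 0.7, 4.7]
opening: 0.608
gripper_force: 63.3
```

Run:
```python
from h import *
s=snap('scene');P=cloud(s)
for d in ctrl.tip_of('scene','spool')[:1]: print(np.round(d['position'],3))
for l in ['spool','done_a']:
  for d in ctrl.regions_of('scene',l)[:3]:
    m=d['mask']&(s['range_z']>0);q=P[m];v,u=np.nonzero(m);print(l,d['p'],u.mean(),v.mean(),np.percentile(q[:,2],[50,80,95]))
to([0,0,0])
```

```text
[ 0.414 -0.33   0.006]
spool 0.73 148.38167938931298 129.34351145038167 [0.04636035 0.04935356 0.05125265]
done_a 0.93 165.01657458563537 169.6961325966851 [0.0481064  0.04999304 0.05140439]
done_a 0.82 122.31481481481481 172.22486772486772 [0.04804184 0.0500991  0.05194581]
t 10.38 tcp [ 0.414  -0.333   0.0281] open 0.605 F [-1.82  1.23  5.42] grip 63.3 -> shift mm [366.2 385.   28. ]
```

Emit:
move_arm:
  commands:
    - [[0, 0, 0, 0, 0, 0, -0.15], [0, 0, 0, 0, 0, 0, -0.25], [0, 0, 0, 0, 0, 0, -0.35], [0, 0, 0, 0, 0, 0, -0.45], [0, 0, 0, 0, 0, 0, -0.55], [0, 0, 0, 0, 0, 0, -0.65], [0, 0, 0, 0, 0, 0, -0.75], [0, 0, 0, 0, 0, 0, -0.8], [0, 0, 0, 0, 0, 0, -0.8]]

```text
time: 11.13
tcp_pos: [0.414, -0.3329, 0.0273]
orientation: [[-0.991, -0.132, -0.0], [-0.132, 0.991, 0.0], [0.0, 0.0, -1.0]]
wrist_force: [-0.2, 0.7, -0.3]
opening: 0.899
gripper_force: 0.0
```

Emit:
move_arm:
  commands:
    - [[0, 0, -0.005, 0, 0, 0, -0.8], [0, 0, -0.015, 0, 0, 0, -0.8], [0, 0, -0.03, 0, 0, 0, -0.8], [0, 0, -0.05, 0, 0, 0, -0.8], [0, 0, -0.08, 0, 0, 0, -0.8], [0, 0, -0.11, 0, 0, 0, -0.8], [0, 0, -0.14, 0, 0, 0, -0.8], [0, 0, -0.15, 0, 0, 0, -0.8], [0, 0, -0.15, 0, 0, 0, -0.8]]

```text
time: 11.88
tcp_pos: [0.4157, -0.3338, 0.1817]
orientation: [[-0.991, -0.133, 0.008], [-0.133, 0.991, -0.004], [-0.007, -0.005, -1.0]]
wrist_force: [0.7, -0.2, 0.2]
opening: 0.898
gripper_force: 0.0
```

Run:
```python
from h import *
s=snap('wrist','w3.png');P=cloud(s)
for l in ['spool','done_a']:
  for d in ctrl.regions_of('wrist',l)[:3]:
    m=d['mask']&(s['range_z']>0);q=P[m];t=q[(q[:,2]>.043)&(q[:,2]<.058)];v,u=np.nonzero(m)
    print(l,d['p'],u.mean(),v.mean(),np.median(t[:,2]),cv2.minEnclosingCircle(t[:,:2].astype(np.float32)))
to([.505,.0165,.13],7.6)
```

```text
spool 0.64 254.5855358698809 182.66134185303514 0.04863686604030226 ((0.4139693081378937, -0.33228880167007446), 0.027091465890407562)
done_a 0.94 302.1078629032258 315.90120967741933 0.048552534182095375 ((0.5503683090209961, -0.26385095715522766), 0.026852892711758614)
done_a 0.66 197.04228687415426 314.94519621109606 0.04863229605854619 ((0.563751220703125, -0.37234658002853394), 0.027634086087346077)
t 12.03 tcp [ 0.4132 -0.3324  0.1765] open 0.901 F [-0.66  0.35  0.32] grip 0.0 -> shift mm [-137.   333.7   46.8]
cur yaw 7.57 turn about tool z -0.03
```

View pics/w3.png

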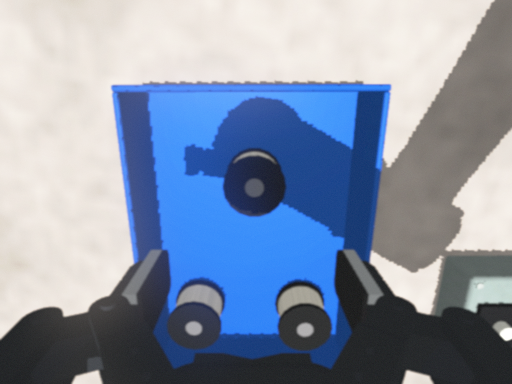

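The wrist view shows the spool standing upright on the tote floor at (254,182). The two done spools at (195,315) and (303,315) are untouched. Next I'll go to the console with the gripper shut.

Emit:
move_arm:
  commands:
    - [[-0.01, 0.026, -0.005, 0, 0, 0, -0.4], [-0.022, 0.058, -0.01, 0, 0, 0, 0], [-0.035, 0.09, -0.01, 0, 0, 0, 0.5], [-0.048, 0.125, -0.01, 0, 0, 0, 1], [-0.061, 0.16, -0.01, 0, 0, 0, 1], [-0.074, 0.195, -0.01, 0, 0, 0, 1], [-0.087, 0.23, -0.01, 0, 0, 0, 1], [-0.1, 0.262, -0.01, 0, 0, 0, 1], [-0.112, 0.29, -0.01, 0, 0, 0, 1], [-0.122, 0.315, -0.01, 0, 0, 0, 1], [-0.125, 0.325, -0.01, 0, 0, 0, 1], [-0.125, 0.325, -0.01, 0, 0, 0, 1]]

```text
time: 13.03
tcp_pos: [0.4946, 0.0075, 0.1857]
orientation: [[-0.991, -0.135, -0.003], [-0.135, 0.991, -0.001], [0.003, -0.0, -1.0]]
wrist_force: [-0.2, -0.5, 0.3]
opening: 0.001
gripper_force: 0.0
```

Run:
```python
from h import *
s=snap('wrist','w4.png');P=cloud(s)
for l in ['square_key_top','bar_key_top','round_key_top','dot_key_top']:
  print(l,[(round(d['p'],2),np.round(d['position'],4).tolist()) for d in ctrl.tip_of('wrist',l)[:3]])
hsv=s['pixels'].astype(int)
m=((P[...,2]>.062)&(P[...,2]<.072)&(s['range_z']>0)&(abs(P[...,0]-.508)<.05)&(abs(P[...,1]+.008)<.11)).astype(np.uint8)
n,L,st,c=cv2.connectedComponentsWithStats(m)
for i in range(1,n):
  if st[i,4]>60:
    q=P[L==i];print(st[i],c[i].round(),np.median(q[:,2]),cv2.minAreaRect(q[:,:2].astype(np.float32)))
to([.505,.0165,.13],7.6)
```

```text
square_key_top [(0.82, [0.5066, 0.0181, 0.0652])]
bar_key_top [(0.68, [0.4976, 0.0671, 0.0692]), (0.53, [0.5193, -0.0793, 0.0643])]
round_key_top [(0.56, [0.5108, -0.0373, 0.0692])]
dot_key_top [(0.49, [0.5199, -0.0778, 0.064])]
[314 184  17  44 649] [322. 205.] 0.06539060357719442 ((0.4965326189994812, 0.06578566879034042), (0.037490591406822205, 0.012252305634319782), 8.053611755371094)
[ 182  188   38   37 1102] [201. 206.] 0.06551945690151206 ((0.5104159712791443, -0.032929617911577225), (0.031065573915839195, 0.030634885653853416), 5.1973185539245605)
[ 245  190   34   33 1104] [261. 206.] 0.06548505194191959 ((0.5036002993583679, 0.016767051070928574), (0.028031792491674423, 0.027642585337162018), 8.36876106262207)
[132 199  18  16 217] [140. 207.] 0.06537148458941142 ((0.5175980925559998, -0.08215590566396713), (0.012551441788673401, 0.01337660662829876), 51.96526336669922)
t 13.28 tcp [0.4943 0.0047 0.1868] open 0.004 F [ 0.01  0.39 -0.5 ] grip 0.0 -> shift mm [-12.2  10.4  56.8]
cur yaw 7.51 turn about tool z -0.09
```

View pics/w4.png

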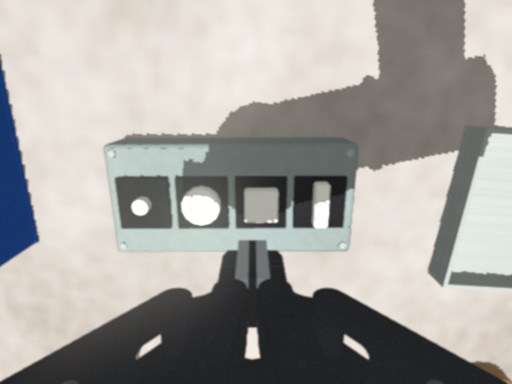

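The wrist view shows the keys left to right: dot (140,207), round (201,206), square (261,206), bar (322,205). The depth fits agree with this order.

Emit:
move_arm:
  commands:
    - [[-0.011, 0.01, 0.02, 0, 0, 0, 1], [-0.011, 0.01, 0.045, 0, 0, 0, 1], [-0.011, 0.01, 0.07, 0, 0, 0, 1], [-0.011, 0.01, 0.085, 0, 0, 0, 1], [-0.011, 0.01, 0.095, 0, 0, 0, 1], [-0.011, 0.01, 0.098, 0, 0, 0, 1], [-0.011, 0.01, 0.098, 0, 0, 0, 1], [-0.011, 0.01, 0.098, 0, 0, 0, 1]]

```text
time: 13.95
tcp_pos: [0.5049, 0.0166, 0.0898]
orientation: [[-0.991, -0.132, 0.001], [-0.132, 0.991, 0.0], [-0.001, -0.0, -1.0]]
wrist_force: [1.1, 0.2, 0.6]
opening: -0.001
gripper_force: 0.0
```

```bash
python3 -c "
from h import *
to([.5045,.0167,.0745],7.6)"
```

```text
t 13.95 tcp [0.5049 0.0166 0.0898] open -0.001 F [1.09 0.16 0.57] grip 0.0 -> shift mm [ 0.4  0.1 15.3]
cur yaw 7.56 turn about tool z -0.04
```

Emit:
move_arm:
  commands:
    - [[0, 0, 0.004, 0, 0, 0, 1], [0, 0, 0.008, 0, 0, 0, 1], [0, 0, 0.011, 0, 0, 0, 1], [0, 0, 0.013, 0, 0, 0, 1], [0, 0, 0.014, 0, 0, 0, 1], [0, 0, 0.015, 0, 0, 0, 1], [0, 0, 0.015, 0, 0, 0, 1]]

```text
time: 14.53
tcp_pos: [0.5048, 0.0172, 0.0746]
orientation: [[-0.991, -0.133, 0.001], [-0.133, 0.991, -0.0], [-0.001, -0.0, -1.0]]
wrist_force: [0.3, -0.4, 4.6]
opening: -0.003
gripper_force: 2.2
```

Emit:
move_arm:
  commands:
    - [[0, 0, 0.001, 0, 0, 0, 1], [0, 0, 0.001, 0, 0, 0, 1], [0, 0, 0.001, 0, 0, 0, 1]]

```text
time: 14.78
tcp_pos: [0.5049, 0.0172, 0.0741]
orientation: [[-0.991, -0.133, 0.001], [-0.133, 0.991, 0.0], [-0.001, -0.0, -1.0]]
wrist_force: [-1.5, 0.1, 6.8]
opening: 0.001
gripper_force: 3.7
```

Emit:
move_arm:
  commands:
    - [[0, 0, -0.006, 0, 0, 0, 1], [0, 0, -0.014, 0, 0, 0, 1], [0, 0, -0.026, 0, 0, 0, 1], [0, 0, -0.03, 0, 0, 0, 1], [0.001, 0.015, -0.03, 0, 0, 0, 1], [0.001, 0.035, -0.03, 0, 0, 0, 1], [0.001, 0.049, -0.03, 0, 0, 0, 1], [0.001, 0.049, -0.022, 0, 0, 0, 1], [0.001, 0.049, -0.016, 0, 0, 0, 1], [0.001, 0.049, -0.016, 0, 0, 0, 1], [0.001, 0.049, -0.016, 0, 0, 0, 1]]

```text
time: 15.7
tcp_pos: [0.4964, 0.0648, 0.0884]
orientation: [[-0.991, -0.131, -0.002], [-0.131, 0.991, -0.001], [0.002, -0.001, -1.0]]
wrist_force: [0.8, 0.7, -0.9]
opening: -0.0
gripper_force: 0.0
```

```bash
python3 -c "
from h import *
to([.497,.0657,.0745],7.6)"
```

```text
t 15.7 tcp [0.4964 0.0648 0.0884] open -0.0 F [ 0.78  0.73 -0.95] grip 0.0 -> shift mm [-0.7  0.8 13.9]
cur yaw 7.55 turn about tool z -0.05
```

Emit:
move_arm:
  commands:
    - [[0, 0, 0.004, 0, 0, 0, 1], [0, 0, 0.008, 0, 0, 0, 1], [0, 0, 0.011, 0, 0, 0, 1], [0, 0, 0.013, 0, 0, 0, 1], [0, 0, 0.014, 0, 0, 0, 1], [0, 0, 0.0155, 0, 0, 0, 1], [0, 0, 0.016, 0, 0, 0, 1], [0, 0, 0.016, 0, 0, 0, 1]]

```text
time: 16.37
tcp_pos: [0.4971, 0.0652, 0.074]
orientation: [[-0.991, -0.133, 0.0], [-0.133, 0.991, -0.001], [-0.0, -0.001, -1.0]]
wrist_force: [-1.1, -2.1, 6.2]
opening: -0.002
gripper_force: 3.5
```

Emit:
move_arm:
  commands:
    - [[0, 0, -0.006, 0, 0, 0, 1], [0, 0, -0.014, 0, 0, 0, 1], [0, 0, -0.026, 0, 0, 0, 1], [0, 0, -0.032, 0, 0, 0, 1], [0, -0.02, -0.032, 0, 0, 0, 1], [0, -0.05, -0.032, 0, 0, 0, 1], [0, -0.08, -0.032, 0, 0, 0, 1], [-0.001, -0.099, -0.032, 0, 0, 0, 1], [-0.001, -0.099, -0.026, 0, 0, 0, 1], [-0.001, -0.099, -0.018, 0, 0, 0, 1], [-0.001, -0.099, -0.016, 0, 0, 0, 1], [-0.001, -0.099, -0.016, 0, 0, 0, 1]]

```text
time: 17.37
tcp_pos: [0.5103, -0.0318, 0.0882]
orientation: [[-0.991, -0.133, -0.002], [-0.133, 0.991, -0.0], [0.002, 0.0, -1.0]]
wrist_force: [-0.6, 0.8, 0.9]
opening: 0.002
gripper_force: 0.0
```

```bash
python3 -c "
from h import *
to([.511,-.033,.0745],7.6)"
```

```text
t 17.37 tcp [ 0.5103 -0.0318  0.0882] open 0.002 F [-0.61  0.76  0.85] grip 0.0 -> shift mm [-0.6 -1.3 13.7]
cur yaw 7.64 turn about tool z 0.04
```

Emit:
move_arm:
  commands:
    - [[0, 0, 0.004, 0, 0, 0, 1], [0, 0, 0.008, 0, 0, 0, 1], [0, 0, 0.011, 0, 0, 0, 1], [0, 0, 0.013, 0, 0, 0, 1], [0, 0, 0.014, 0, 0, 0, 1], [0, 0, 0.0155, 0, 0, 0, 1], [0, 0, 0.016, 0, 0, 0, 1], [0, 0, 0.016, 0, 0, 0, 1]]

```text
time: 18.03
tcp_pos: [0.5114, -0.0319, 0.0741]
orientation: [[-0.991, -0.133, 0.001], [-0.133, 0.991, 0.0], [-0.001, 0.0, -1.0]]
wrist_force: [-2.3, 4.7, 7.5]
opening: -0.002
gripper_force: 3.5
```

Emit:
move_arm:
  commands:
    - [[0, 0, 0.0005, 0, 0, 0, 1], [0, 0, 0.0005, 0, 0, 0, 1]]

```text
time: 18.2
tcp_pos: [0.5114, -0.032, 0.074]
orientation: [[-0.991, -0.133, 0.001], [-0.133, 0.991, 0.0], [-0.001, 0.0, -1.0]]
wrist_force: [-3.3, 5.0, 8.2]
opening: -0.004
gripper_force: 4.9
```

Emit:
move_arm:
  commands:
    - [[0, 0, -0.006, 0, 0, 0, 1], [0, 0, -0.014, 0, 0, 0, 1], [0, 0, -0.03, 0, 0, 0, 1], [0, 0, -0.06, 0, 0, 0, 1], [0, 0, -0.09, 0, 0, 0, 1], [0, 0, -0.12, 0, 0, 0, 1], [0, 0, -0.13, 0, 0, 0, 1], [0, 0, -0.13, 0, 0, 0, 1], [0, 0, -0.13, 0, 0, 0, 1]]

```text
time: 18.95
tcp_pos: [0.5107, -0.0326, 0.2028]
orientation: [[-0.991, -0.131, 0.0], [-0.131, 0.991, 0.001], [-0.0, 0.001, -1.0]]
wrist_force: [-0.6, -0.4, -0.1]
opening: 0.0
gripper_force: 0.0
```

Run:
```python
from h import *
s=snap('wrist');P=cloud(s)
m=((P[...,2]>.056)&(P[...,2]<.072)&(s['range_z']>0)&(abs(P[...,0]-.508)<.05)&(abs(P[...,1]+.008)<.11)).astype(np.uint8)
n,L,st,c=cv2.connectedComponentsWithStats(m)
for i in range(1,n):
  if st[i,4]>60: print(c[i].round(),np.median(P[L==i][:,2]))
s=snap('scene')
for l in ['spool','done_a']: print(l,[(round(d['p'],2),np.round(d['position'],3).tolist()) for d in ctrl.tip_of('scene',l)[:3]])
to([0,0,0])
```

```text
[365. 185.] 0.06484398787494655
[252. 187.] 0.06542310790415018
[308. 186.] 0.06530847654695143
[193. 189.] 0.06477165571308435
spool [(0.85, [0.415, -0.329, 0.006]), (0.6, [0.472, -0.326, 0.001]), (0.3, [0.568, -0.37, 0.008])]
done_a [(0.89, [0.551, -0.264, 0.004]), (0.6, [0.568, -0.372, 0.008])]
t 19.15 tcp [ 0.5102 -0.0326  0.2011] open 0.003 F [-0.27 -0.    0.33] grip 0.0 -> shift mm [500.7  99.7 202.9]
```

All keys are up, the spool is standing in the tote, and the robot is clear of everything.

```bash
python3 -c "
from rig import ctrl
print(ctrl.job_done())"
```

```text
the job is handed in; nothing more can be done
None
```

The job is handed in, with no verdict returned: the finished spool stands upright in the tote, the square, bar and round keys were each pressed fully in that order and came back up, and the jog key was not pressed.

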